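# Post the tenoned workpiece through the flap of the collecting box

### The arm

A 6-joint arm with a two-finger parallel gripper is mounted at the origin on the work surface. World frame = base frame: x ahead of the robot, y to its left, z up, the work surface at z = 0. Lengths are in m, angles in rad, forces in N, time in s.
With the tool pointing down it reaches from about 0.35 to 0.775 m from the base axis. Payload 5.5 kg.
Tool frame: the origin (TCP) lies midway between the tips of the shut fingers; the grasp point (between the pads) lies 19 mm behind it; z points along the fingers, y is the line along which they close (so a half turn about z gives the same grasp; the last joint's range is limited). The gripper opens to 85 mm and grips with 20 to 120 N. Pads are 22 mm wide; open, the fingers measure 114 mm over their backs; the gripper's body (76 mm by 85 mm) begins 54 mm behind the grasp point. The pads swing forward as they close: fully open they stand 13 mm farther back than shut.
Start: joints at [1.141, 0.313, 0.046, 1.304, 0, 1.431], TCP at [0.164, 0.551, 0.231] pointing down, gripper open.
Joint ranges: [-2.76, 2.76], [-0.86, 1.69], [-1.03, 1.26], [-2.2, 2.34], [-1.47, 1.5], [-3.14, 3.14]. Speed limits (rad/s): [2.57, 2.57, 3.14, 3.14, 3.14, 3.14].

### API

Orientations are given as a unit quaternion [w, x, y, z].
In Python, from workcell import telemetry, imaging, env gives the robot as it stands. The module is installed in compiled form; this text tells all that it offers.
- The arm moves only by the tool step_arm, never from a script. Its argument "moves" is a list of rows, each a list of 3 entries, a list of its own where there are three numbers: the shift along the tool's x, y, z in mm, then the turn, a rotation vector about the tool's x, y, z in rad, then the finger opening in mm, from 0 to 85.4. A call has 1 to 8 rows; each row is the pose to reach, as a shift and turn from the pose commanded when the call began, along the tool's axes at that moment; what a row does not reach only later rows make up. A row lasts 1/12 s, in which the tool goes at most 41.7 mm and 7.16 degrees, less where a joint would pass 70% of its speed; a pose out of reach is approached as far as the arm can. A call with a gripper value outside its range is refused whole. The fingers move at their own pace and stop on an object; "grip_force" is the grip in N (left out, the last holds). Time passes only in rows, so rows that repeat a pose let the fingers close. It gives the time, the measured TCP pose, the force, the opening and the grip force at its end, in the units of the state.
- telemetry.get_state(): the state, without advancing time (a new reading comes with each control period).
- imaging.read_camera(name): name is "scene" or "top"; returns the picture (480x640x3 uint8, red, green, blue); there is no depth.
- imaging.camera_params(name): a dict with "camera_matrix" (3x3 intrinsics, pixels), "D" ([k1, k2, p1, p2, k3] as OpenCV has them; the pictures are not rectified), "pose" (4x4, takes a point from camera to world coordinates). Camera axes: x right, y up, looking along -z (the intrinsics and any distortion apply to the point x, -y, -z); pixel columns grow to the right and rows downward; lengths in m; the calibration is good to about 2 mm. A picture is of the moment at which its call begins. camera_params takes no time and is no camera call.
- env.hand_in(): hands the job in; it is judged then, once.
The state is a dict: "clock": time; "joint_pos": joint angles; "qvel": joint speeds; "tau": joint torques, N m; "tcp_pos": TCP position; "orientation": TCP orientation; "wrist_force": force on the tool from outside, world axes, zero at the start; "ft_torque": the same for the moment, N m; "finger_gap": finger opening in m; "grip_force": force on a finger pad.
Only numpy, scipy, OpenCV 4.12 (cv2) and the standard library are available. Lean on these libraries where they do the work, as an engineer would, in place of code of your own. Each camera call takes 0.05 s, during which the arm holds its last target. There are 200 camera calls.

### The job

Two wooden workpieces lie in the two lanes of the collecting box's feed deck. Push the one with the tenon (the narrow tongue on its front end) along its lane and through the hinged flap, so that it drops right into the box and the flap falls shut behind it. Leave the plain piece lying where it is.

Things in the scene. Friction and masses are not known exactly. Their poses are not given: they have to be found in the camera images.
- box: Fixed plywood box, grey feed deck in front. Origin on the bench, below the hinge rod, midway across; x along the lanes into the box, z up. Deck top z = 52 mm, from x = -240 to its edge at x = -26; two lanes centred at y = +-42, 64 mm wide, rails 12 mm high. Past the edge pieces drop to the box floor, z = 18, 172 mm wide, ending at x = 160. Clear cover, top z = 108, from x = 6. Posts at y = +-89.
- flap (a joint): One aluminium flap, 162 mm wide, 43 mm deep, 40 g, hung across both lanes on a rod at x = 0, z = 98 mm of the box; its lower edge hangs 3 mm above deck level. 0 rad hanging shut, positive swinging into the box (to 1.45). It opens inwards only, at a light push, and falls shut by its own weight. Rod and cover bar the way from above, so fingers can follow a piece only to about x = -6 mm.
- tenon_piece: Wooden workpiece with a tenon, 80 mm long in all, 44 wide, 22 thick, about 55 g: a 58 mm full-size body, then a tongue 22 long, 20 wide, 12 thick at the end facing the flap. Loose on the deck, in either lane, within 0.1 rad of straight. Origin: centre of the underside of its 80 x 44 outline (square tail at x = -40 mm, tongue end at +40, z from 0 to 22); x along it towards the tongue, z up.
- plain_piece: Plain wooden block without a tongue, 80 x 44 x 22 mm, about 60 g, lying loose in the other lane. Origin: centre of its underside; x along its length, z up.
Mind the look-alikes: they are no part of the job. What is shaped like the tenon_piece but blue or red is not meant.

How it is judged:
On the way:
1. the tenoned piece is pushed over the deck's edge and holds the flap open (flap past 0.25 rad, the piece's centre less than 50 mm before the hinge line) (value of joint flap above 0.25 rad and x of tenon_piece in the frame of box above -0.05 m and z of tenon_piece in the frame of box between 0 and 0.09 m), for 0.03 s.
At the end, for the whole second after the job is handed in: The tenoned piece lies at rest inside the box below the deck (its origin less than 45 mm above the bench, between the box's side walls, and no more than 30 mm short of the hinge line), the flap hangs shut (under 0.12 rad), and the plain piece is within 20 mm of where it started (x of tenon_piece in the frame of box between -0.03 and 0.16 m and y of tenon_piece in the frame of box between -0.09 and 0.09 m and z of tenon_piece in the frame of box below 0.045 m and value of joint flap below 0.12 rad and linear speed of tenon_piece below 0.02 m/s and distance of plain_piece from where it was at the start of the episode below 0.02 m); the robot touches nothing.
It fails at once if the plain piece is shifted by more than 20 mm (distance of plain_piece from where it was at the start of the episode above 0.02 m).
It also fails if it takes over 32 s, if anything falls off the work surface, if the arm or the gripper's body presses on something with over 40 N, if the wrist force passes 120 N, or if a joint passes its speed limit or range.

## Working session

There is one attempt and no reset: what is moved stays moved. The work goes in short steps, Python scripts to look and compute and a tool call to move; the robot and the scene stay as the last step left them, time stands still between calls to the robot, and variables do not carry over. Pictures are saved under pics/ and viewed, at most 10 in all, crops included, and the job is handed in when it is done.

Besides the shell and the picture viewer there is one more tool, called by a JSON object that holds its "api" and its "payload", one argument or row to a line. step_arm: Moves the arm, as the interface text tells. Its arguments: {"type":"object","properties":{"moves":{"type":"array"},"grip_force":{"type":"number"}},"required":["moves"]}

```bash
mkdir -p pics; python3 - <<'E'
from workcell import telemetry, imaging
import cv2
for n in("top","scene"):
    cv2.imwrite(f"pics/{n}0.png",imaging.read_camera(n)[:,:,::-1]); p=imaging.camera_params(n); print(n,p)
print(telemetry.get_state())
E
```

```text
top {'camera_matrix': array([[547.48822604,   0.        , 322.48361825],
       [  0.        , 547.48822604, 229.69019384],
       [  0.        ,   0.        ,   1.        ]]), 'D': array([0.03545636, 0.        , 0.        , 0.        , 0.        ]), 'pose': array([[ 0.01961611,  0.98455768, -0.17395799,  0.38206271],
       [-0.99976555,  0.02091158,  0.00561714, -0.02736868],
       [ 0.00916813,  0.17380701,  0.98473705,  0.90026764],
       [ 0.        ,  0.        ,  0.        ,  1.        ]])}
scene {'camera_matrix': array([[520.8812517 ,   0.        , 314.04526177],
       [  0.        , 520.8812517 , 237.64371187],
       [  0.        ,   0.        ,   1.        ]]), 'D': array([-0.06293064,  0.        ,  0.        ,  0.        ,  0.        ]), 'pose': array([[ 0.49274959, -0.52927188,  0.69070191,  1.04814261],
       [ 0.87017028,  0.29857897, -0.39198761, -0.33885502],
       [ 0.00123895,  0.79418   ,  0.60768132,  0.54584666],
       [ 0.        ,  0.        ,  0.        ,  1.        ]])}
{'clock': 0.1, 'joint_pos': array([ 1.14142559e+00,  3.13931221e-01,  4.51139812e-02,  1.30364007e+00,
       -7.85578722e-06,  1.43118389e+00]), 'qvel': array([-0.00169977, -0.00175188,  0.00398183, -0.00100339,  0.00030449,
        0.00090359]), 'tau': array([ 1.23314778e-03, -4.81726027e+01,  2.99244815e+01,  1.27258690e-02,
       -2.06833365e-04,  2.56467018e-05]), 'tcp_pos': array([0.16411334, 0.55059994, 0.23050345]), 'orientation': array([-2.29323506e-04,  1.44372794e-01,  9.89523020e-01, -7.98211449e-04]), 'wrist_force': array([0.61075631, 0.65183721, 0.14996177]), 'ft_torque': array([-0.02210541, -0.01992033,  0.03753337]), 'grip_force': 0.0, 'finger_gap': 0.08558460050483382}
```

View pics/top0.png

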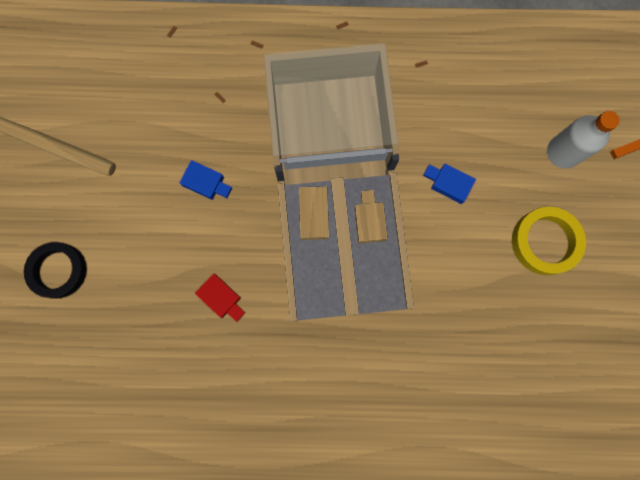

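View pics/scene0.png

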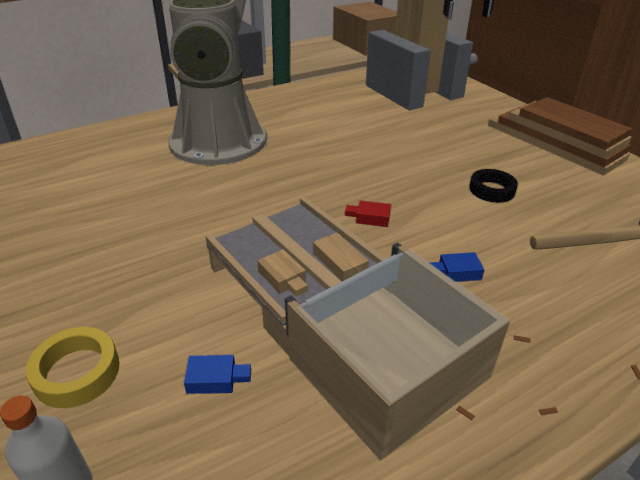

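The top view shows the tenon piece in the right lane (−y): tongue end at about (368,191), tail at about (372,243). The plain piece is in the left lane at about (314,213). The blue and red tenon shapes outside the box are look-alikes. Next I'll fit the box pose and localise the piece.

```bash
cat > h.py <<'E'
import numpy as np, cv2
from workcell import imaging
def ray(n,uv,z):
    p=imaging.camera_params(n); T=p["pose"]
    q=cv2.undistortPoints(np.array(uv,float).reshape(-1,1,2),p["camera_matrix"],p["D"])[:,0]
    d=np.c_[q[:,0],-q[:,1],-np.ones(len(q))]@T[:3,:3].T; o=T[:3,3]
    return o+d*((z-o[2])/d[:,2])[:,None]
def proj(n,P):
    p=imaging.camera_params(n); T=p["pose"]; c=(np.array(P)-T[:3,3])@T[:3,:3]
    return cv2.projectPoints(c*[1,-1,-1],np.zeros(3),np.zeros(3),p["camera_matrix"],p["D"])[0][:,0]
E
python3 - <<'E'
from h import *
print(ray("top",[(294,319),(412,308),(351,315),(338,178)],.064)) 
print(ray("top",[(357,205),(382,203),(386,241),(359,243),(362,192),(373,191)],.074))
im=cv2.imread("pics/top0.png")[145:330,260:430]
cv2.imwrite("pics/c.png",cv2.resize(im,None,fx=3.2,fy=3.2,interpolation=2))
E
```

```text
[[ 0.39237441  0.00805697  0.064     ]
 [ 0.41239928 -0.1698879   0.064     ]
 [ 0.40001576 -0.07772451  0.064     ]
 [ 0.6130876  -0.05498426  0.064     ]]
[[ 0.56789946 -0.08465603  0.074     ]
 [ 0.57189255 -0.12329588  0.074     ]
 [ 0.51254311 -0.12945618  0.074     ]
 [ 0.50857992 -0.08822656  0.074     ]
 [ 0.5887144  -0.09223265  0.074     ]
 [ 0.59067688 -0.10929997  0.074     ]]
```

View pics/c.png

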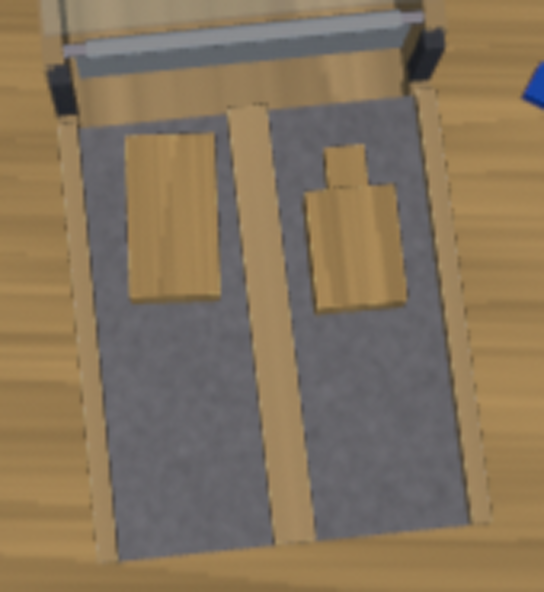

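{"api": "step_arm", "payload": {
  "moves": [
    [[-27,-30,0],[0,0,-0.05],0],
    [[-54,-60,0],[0,0,-0.1],0],
    [[-80,-89,0],[0,0,-0.15],0],
    [[-107,-119,0],[0,0,-0.2],0],
    [[-134,-149,0],[0,0,-0.25],0],
    [[-161,-178,0],[0,0,-0.3],0],
    [[-187,-208,0],[0,0,-0.35],0],
    [[-214,-238,0],[0,0,-0.398],0]
  ]
}}

```text
clock: 0.77
tcp_pos: [0.3013, 0.26, 0.2311]
orientation: [-0.0, -0.056, 0.998, -0.0]
wrist_force: [1.1, -0.6, 0.4]
finger_gap: -0.0001
grip_force: 0.0
```

{"api": "step_arm", "payload": {
  "moves": [
    [[-12,-35,0],[0,0,0],0],
    [[-25,-71,0],[0,0,0],0],
    [[-37,-106,0],[0,0,0],0],
    [[-49,-142,0],[0,0,0],0],
    [[-62,-177,0],[0,0,0],0],
    [[-74,-213,0],[0,0,0],0],
    [[-87,-248,0],[0,0,0],0],
    [[-99,-284,0],[0,0,0],0]
  ]
}}

```text
clock: 1.43
tcp_pos: [0.4307, -0.0117, 0.2311]
orientation: [-0.0, -0.054, 0.999, 0.0]
wrist_force: [0.6, 0.9, 0.7]
finger_gap: 0.0002
grip_force: 0.0
```

{"api": "step_arm", "payload": {
  "moves": [
    [[-13,-36,0],[0,0,0],0],
    [[-25,-71,0],[0,0,0],0],
    [[-37,-106,0],[0,0,0],0],
    [[-37,-106,35],[0,0,0],0],
    [[-37,-106,70],[0,0,0],0],
    [[-37,-106,105],[0,0,0],0],
    [[-37,-106,130],[0,0,0],0],
    [[-37,-106,130],[0,0,0],0]
  ]
}}

```text
clock: 2.1
tcp_pos: [0.4744, -0.1097, 0.0959]
orientation: [-0.005, -0.054, 0.999, 0.002]
wrist_force: [-0.8, -0.4, 0.0]
finger_gap: -0.0
grip_force: 0.0
```

```bash
python3 - <<'E'
from h import *
im=imaging.read_camera("top")[:,:,::-1][145:330,250:440]
sc=imaging.read_camera("scene")[:,:,::-1][190:330,190:420]
a=cv2.resize(im,(400,390),interpolation=2);b=cv2.resize(sc,(400,390))
cv2.imwrite("pics/d.png",np.hstack([a,b]))
from workcell import telemetry
s=telemetry.get_state();print(s["tcp_pos"],s["wrist_force"])
E
```

```text
[ 0.47786358 -0.11084933  0.100864  ] [0.53539329 0.24162519 0.05014379]
```

View pics/d.png

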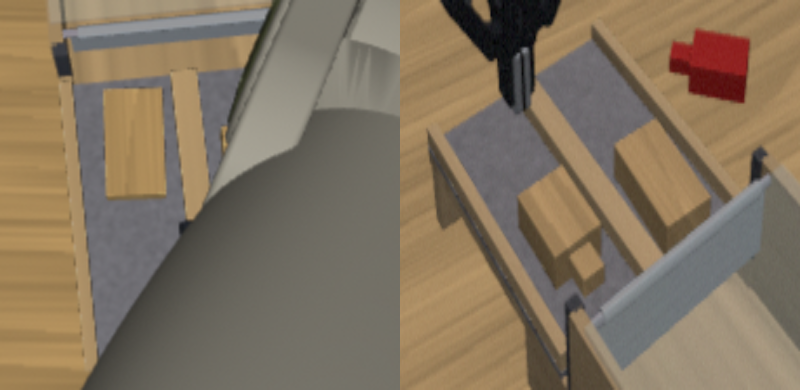

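The arm hides the tenon piece in the top view. In the scene view the closed fingers, at crop (517,90), stand behind its tail, clear of the deck, and the plain piece hasn't moved. I'll lower the fingers and push.

{"api": "step_arm", "payload": {
  "moves": [
    [[0,0,20],[0,0,0],0],
    [[0,0,41],[0,0,0],0],
    [[0,0,41],[0,0,0],0],
    [[0,0,41],[0,0,0],0],
    [[-10,0,41],[0,0,0],0],
    [[-18,0,41],[0,0,0],0],
    [[-24,0,41],[0,0,0],0],
    [[-30,0,41],[0,0,0],0]
  ]
}}

```text
clock: 2.87
tcp_pos: [0.5104, -0.1082, 0.0614]
orientation: [0.001, -0.054, 0.999, -0.0]
wrist_force: [-0.2, 0.1, -0.0]
finger_gap: 0.0001
grip_force: 0.2
```

{"api": "step_arm", "payload": {
  "moves": [
    [[-8,0,0],[0,0,0],0],
    [[-16,0,0],[0,0,0],0],
    [[-24,0,0],[0,0,0],0],
    [[-32,0,0],[0,0,0],0],
    [[-40,0,0],[0,0,0],0],
    [[-48,0,0],[0,0,0],0],
    [[-52,0,0],[0,0,0],0],
    [[-52,0,0],[0,0,0],0]
  ]
}}

```text
clock: 3.53
tcp_pos: [0.5615, -0.1023, 0.0602]
orientation: [0.0, -0.054, 0.999, -0.0]
wrist_force: [-0.9, 0.4, 0.4]
finger_gap: -0.0
grip_force: 0.0
```

```bash
python3 - <<'E'
from h import *
sc=imaging.read_camera("scene")[:,:,::-1][170:350,190:430]
cv2.imwrite("pics/e.png",cv2.resize(sc,(800,600)))
from workcell import telemetry
s=telemetry.get_state();p=s["tcp_pos"];print(p,s["wrist_force"])
d=p[:2]-[.639,-.0525];print(d@[.994,.108],d@[-.108,.994])
E
```

```text
[ 0.56066198 -0.10225704  0.06010846] [-0.45566663  0.9113173   0.24290457]
-0.0832417476796734 -0.040997987343510886
```

View pics/e.png

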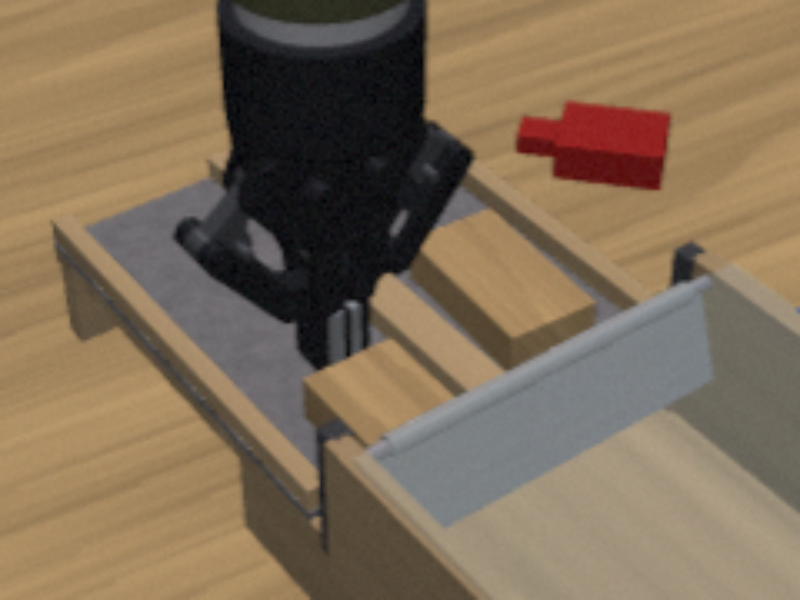

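The scene view shows the fingers against the tail at crop (345,350). The piece is straight, with its tongue just at the flap, and the plain piece hasn't moved. I'll push on.

{"api": "step_arm", "payload": {
  "moves": [
    [[-7,0,0],[0,0,0],0],
    [[-14,0,0],[0,0,0],0],
    [[-21,0,0],[0,0,0],0],
    [[-28,0,0],[0,0,0],0],
    [[-34,0,0],[0,0,0],0],
    [[-40,0,0],[0,0,0],0],
    [[-44,0,0],[0,0,0],0],
    [[-44,0,0],[0,0,0],0]
  ]
}}

```text
clock: 4.25
tcp_pos: [0.6051, -0.0975, 0.0602]
orientation: [0.0, -0.054, 0.999, -0.0]
wrist_force: [0.3, -0.2, -0.6]
finger_gap: 0.0003
grip_force: 0.0
```

```bash
python3 - <<'E'
from h import *
sc=imaging.read_camera("scene")[:,:,::-1][170:350,190:430]
cv2.imwrite("pics/f.png",cv2.resize(sc,(800,600)))
from workcell import telemetry
s=telemetry.get_state();p=s["tcp_pos"];print(p,s["wrist_force"])
d=p[:2]-[.639,-.0525];print(d@[.994,.108],d@[-.108,.994])
E
```

```text
[ 0.60445137 -0.09752006  0.06016875] [-0.45116699 -0.2384766   0.63959709]
-0.03920350666797214 -0.04101868556375217
```

View pics/f.png

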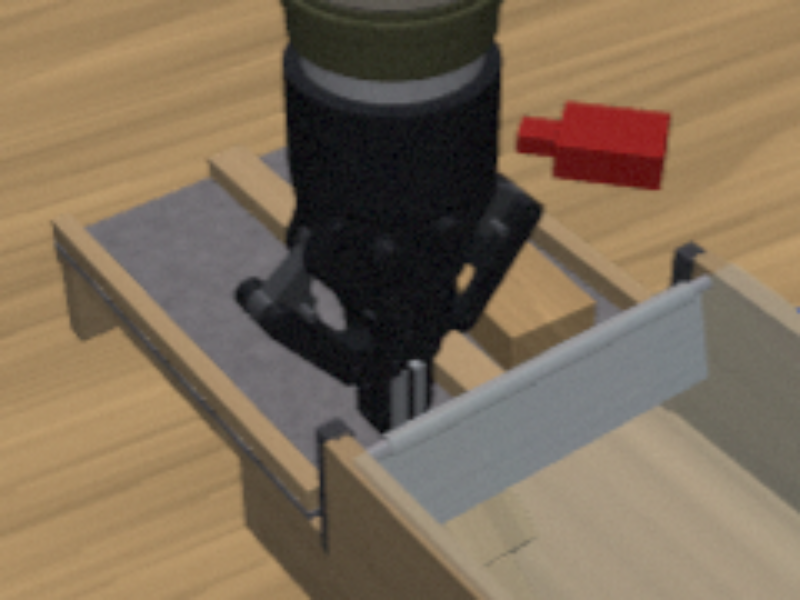

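The scene view shows the piece tipped in past the edge, with its tongue end probably the mark at crop (510,550). The flap has nearly fallen back, and the fingers are at x ≈ −39 mm. I'll push the tail the last bit over the edge.

{"api": "step_arm", "payload": {
  "moves": [
    [[-5,0,0],[0,0,0],0],
    [[-10,0,0],[0,0,0],0],
    [[-15,0,0],[0,0,0],0],
    [[-19,0,0],[0,0,0],0],
    [[-21,0,0],[0,0,0],0],
    [[-21,0,0],[0,0,0],0],
    [[-10,0,0],[0,0,0],0],
    [[20,0,0],[0,0,0],0]
  ]
}}

```text
clock: 4.97
tcp_pos: [0.5872, -0.1001, 0.0604]
orientation: [0.002, -0.055, 0.998, -0.001]
wrist_force: [1.1, -0.8, 0.5]
finger_gap: 0.0001
grip_force: 0.0
```

{"api": "step_arm", "payload": {
  "moves": [
    [[30,0,0],[0,0,0],0],
    [[60,0,0],[0,0,0],0],
    [[85,0,-20],[0,0,0],0],
    [[85,0,-60],[0,0,0],0],
    [[85,0,-100],[0,0,0],0],
    [[85,0,-140],[0,0,0],0],
    [[85,30,-150],[0,0,0],0],
    [[85,30,-150],[0,0,0],0]
  ]
}}

```text
clock: 5.63
tcp_pos: [0.4977, -0.0773, 0.2148]
orientation: [0.003, -0.055, 0.998, -0.0]
wrist_force: [-0.9, -0.6, -0.4]
finger_gap: 0.0001
grip_force: 0.0
```

```bash
python3 - <<'E'
from h import *
sc=imaging.read_camera("scene")[:,:,::-1][190:370,190:430]
t=imaging.read_camera("top")[:,:,::-1][40:220,210:450]
cv2.imwrite("pics/g.png",np.hstack([cv2.resize(sc,(400,400)),cv2.resize(t,(400,400))]))
from workcell import telemetry
s=telemetry.get_state();print(s["tcp_pos"],s["wrist_force"])
E
```

```text
[ 0.49647098 -0.07863257  0.21104729] [-0.10577773  0.26562263 -0.63802411]
```

View pics/g.png

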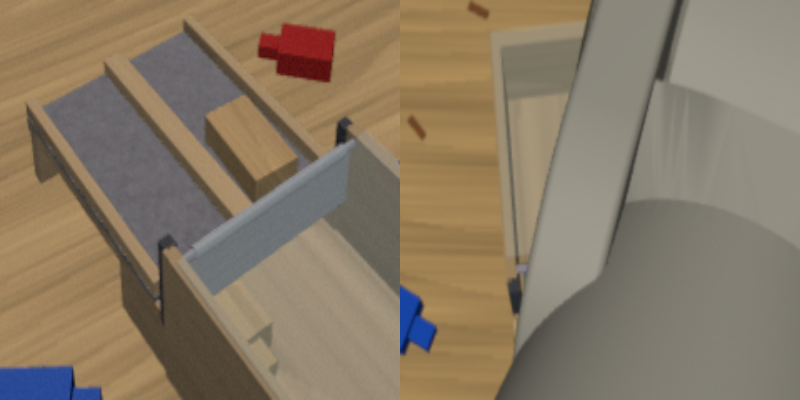

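The scene view shows the deck lane empty and the flap hanging. The piece lies in the box, tongue at crop (265,360). I'll check numerically and enlarge once.

```bash
python3 - <<'E'
from h import *
im=imaging.read_camera("scene")[:,:,::-1]
c=np.array([.994,.108]);l=np.array([-.108,.994]);o=np.array([.639,-.0525])
def w(x,y,z): return [*(o+c*x+l*y),z]
d=ray("scene",[(351,355.6)],.034)[0][:2]-o;print("tongue end",d@c,d@l)
b=cv2.resize(im[270:390,270:430],(800,600),interpolation=2).copy()
def ln(P,col):
    q=((proj("scene",[w(*p) for p in P])-[270,270])*5).astype(int); cv2.polylines(b,[q],False,col,1)
ln([(0,-.081,.098),(0,-.081,.055),(0,.081,.055)],(0,0,255))   # shut flap outline
for x in(0,.02,.04,.06): ln([(x,-.08,.018),(x,0,.018)],(255,0,0))
cv2.imwrite("pics/i.png",b)
E
```

```text
tongue end 0.05724039430515461 -0.04202135175241423
```

View pics/i.png

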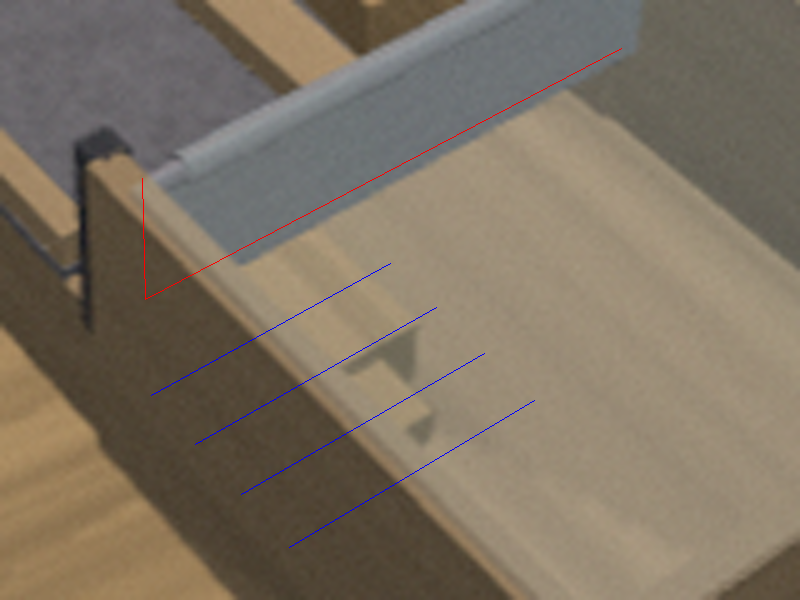

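The enlarged view shows the piece lying flat, tongue end at about x = +57 mm, so its centre is near +17 mm. The flap's lower edge is close to the predicted shut line. I'll compare it with the first picture, and hand in if it matches.

```bash
python3 - <<'E'
from h import *
from workcell import env
a=cv2.imread("pics/scene0.png");b=imaging.read_camera("scene")[:,:,::-1]
s=lambda i:np.float32(cv2.cvtColor(np.ascontiguousarray(i[280:312,345:400]),6))
d=cv2.phaseCorrelate(s(a),s(b));m=np.abs(s(a)-s(b)).mean();print(d,m)
if m<6: print(env.hand_in())
E
```

```text
((0.09492526811379776, 0.1224578358755899), 1.0206454227368036) 5.3681817
the job is handed in; nothing more can be done
None
```

The job is handed in: the tenon piece lies flat inside the box with its centre about 17 mm past the hinge line, the flap hangs shut, and the plain piece shows no visible movement. I saw no judging result, and did not measure the flap's angle during the push.

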